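# Seat the waffle plate on its locating pins

### The arm

A 7-joint arm with a two-finger parallel gripper is mounted at the origin on the work surface. World frame = base frame: x ahead of the robot, y to its left, z up, the work surface at z = 0. Lengths are in m, angles in rad, forces in N, time in s.
With the tool pointing down it reaches from about 0.4 to 0.875 m from the base axis. Payload 19.3 kg.
Tool frame: the origin (TCP) lies on the front face of the gripper's body, between the roots of the fingers; the fingertips stand 73 mm ahead of it and the grasp point (between the pads) lies 54 mm ahead of it; z points along the fingers, y is the direction in which the jaws open and shut (so a half turn about z gives the same grasp; the last joint's range is limited). The gripper opens to 85 mm and grips with 20 to 120 N. Pads are 22 mm wide; open, the fingers measure 114 mm over their backs; the gripper's body (76 mm by 85 mm) begins 54 mm behind the grasp point. The pads swing forward as they close: fully open they stand 13 mm farther back than shut.
Start: joints at [-1.258, 0.521, -0.036, 1.599, 0.021, 1.021, -0.113], TCP at [0.233, 0.58, 0.304] pointing down, gripper open.
Joint ranges: [-2.91, 2.91], [-0.3, 2.13], [-1.5, 1.42], [0.17, 2.43], [-1.26, 4.41], [0.16, 1.93], [-2.52, 2.52]. Speed limits (rad/s): [1.89, 1.89, 2.39, 2.39, 3.01, 3.01, 3.01].

### API

Orientations are given as [roll, pitch, yaw] about the fixed x, y, z axes, in that order (R = Rz(yaw) Ry(pitch) Rx(roll)).
In Python, from workcell import bot gives the robot as it stands.
- The arm moves only by the shell command python3 -m crank 'ROWS' [OPENING] [FORCE]. ROWS is a JSON object of lists of equal length, an entry for each row: "travel": the shift along the world's x, y, z in cm, a list of three; "rot": the turn, a rotation vector about the world's x, y, z in degrees, a list of three. A call has 1 to 8 rows; each row is the pose to reach, as a shift and turn from the pose commanded when the call began; what a row does not reach only later rows make up. A row lasts 1/10 s, in which the tool goes at most 50 mm and 8.59 degrees, less where a joint would pass 70% of its speed; a pose out of reach is approached as far as the arm can. A call with a gripper value outside its range is refused whole. OPENING is the opening, from -1 (shut) to 1 (fully open), so that 0 is half open, set as the call begins (- or left out, the last holds). The fingers move at their own pace and stop on an object; FORCE is the grip in N (left out, the last holds). Time passes only in rows, so rows that repeat a pose let the fingers close. It gives the time, the measured TCP pose, the force and the opening at its end, in the units of the state.
- bot.observe(): the state, without advancing time (a new reading comes with each control period).
- bot.grab_frame(name): name is "side" or "top" or "wrist"; returns the picture (480x640x3 uint8, red, green, blue); there is no depth.
- bot.camera_model(name): a dict with "fx", "fy", "cx", "cy" (pixels), "R" (3x3) and "t" (3): a world point X has camera coordinates R X + t. Camera axes: x right, y down, z forward; pixel columns grow to the right and rows downward; lengths in m; the calibration is good to about 2 mm. A picture is of the moment at which its call begins: read the wrist's pose just before it. camera_model takes no time and is no camera call; for the wrist camera it gives the pose at the moment of the call.
- bot.job_done(): hands the job in, once; it reports no verdict.
Trained networks look in the newest picture that a camera, given by its name, has taken for a name from the list of things; names that differ only in an ending like _2 or _b are one class to them, and where a whole thing is asked for, a point or a joint stands for the part that bears it (a point fixed in the world has none). Each returns a list of dicts, best first, with "conf" (0 to 1); they miss things now and then, are a little off and sometimes report something else, mostly with a low value. They report only what shows in the picture. A call takes as long as a camera call.
- bot.silhouettes(camera, thing): "pixels" (480x640 bool, what is visible of it) and "box" ([centre column, centre row, width, height] in pixels, round what is visible of it).
The state is a dict: "clock": time; "qpos": joint angles; "qd": joint speeds; "joint_efforts": joint torques, N m; "position": TCP position; "tool_rot": TCP orientation; "force": force on the tool from outside, world axes, zero at the start; "moment": the same for the moment, N m; "grip_width": finger opening in m.
Only numpy, scipy, OpenCV 4.12 (cv2) and the standard library are available. Lean on these libraries where they do the work, as an engineer would, in place of code of your own. Each camera call takes 0.05 s, during which the arm holds its last target.

### The job

The waffle baker's round lower plate has been put back after washing but it is riding up on the two locating pins. Push one of its upright finger tabs round with a fingertip until its two rim notches stand over the pins (either way round will do), then press the plate straight down until it is fully home. Do not lift the plate, and leave the crockery and the other things on the counter where they are.

Things in the scene. Friction and masses are not known exactly. Their poses are not given: they have to be found in the camera images.
- baker: Waffle baker, stainless, fixed; housing 275 x 236 mm; flat top of its round bowl ring (224 mm diameter) 90 mm above the counter. Origin on the counter under the plate's vertical axis; x points to its front (timer knob); z up. The lid is locked open at the back: it stays more than 95 mm behind the plate's axis and is up to 390 mm high; front and sides are free.
- pin (a point): Front locating pin (its twin is exactly opposite, at the back, lid side): a round steel pin 8 mm in diameter lying radially on the top of the bowl ring at the baker's front, held by a dark block (18 mm wide, 10 mm high above the ring) just outside the plate's rim. This point is on top of the pin, 93 mm from the plate's axis and 97.5 mm above the counter.
- plate_top (a point): Centre of the lower waffle plate, on the level of its waffle ribs (8 mm above the underside of the rim): the place to press. The plate is dark cast metal: waffle field 150 mm in diameter, surrounded by a flat rim 6 mm thick, 200 mm outer diameter (rim top is 2 mm below the ribs). Starts 106 mm above the counter; 98 mm when home.
- notch_a (a point): One of the two opposite notches in the plate's rim: 14 mm wide, from the outer edge inwards to 86 mm from the axis. This point is in the notch's middle, level with the rim's top, 93 mm from the plate's axis.
- notch_b (a point): The other notch, the same, exactly opposite.
- tab_a (a point): One of the two upright steel finger tabs on the dark rim, a quarter turn from the notches: 20 mm high above the rim's top, 8 mm thick along the direction of turning, 16 mm wide radially. This point is its centre, 92 mm from the plate's axis and 10 mm above the rim's top. From above: tab_a lies 90 degrees counter-clockwise from notch_a.
- tab_b (a point): The other finger tab, the same, exactly opposite tab_a.
- waffle_plate (a joint): Turn of the plate about its vertical axis, rad, counter-clockwise from above positive; 0 when notch_a is at the front pin, +pi or -pi when notch_b is; both are right. It turns freely in both directions with slight friction (about 0.12 N m, i.e. 1.5 N at a tab) and stays where it is left.
- plate_seat (a joint): How far the plate has gone down, m: 0 riding on the pins, 0.008 fully home (rim flat on the bowl ring); negative when lifted. Spring clips grip the plate's skirt, so it keeps level and stays at the height where it is left; pressing it down takes about 7 N, and it only goes down with the notches over the pins (within about 3 mm).
- steel_cup: Bystander: steel portion cup, 76 mm in diameter, 75 mm high, in front of the baker. Origin at the centre of its underside.
- syrup_bottle: Bystander: amber bottle, 56 mm in diameter, 150 mm high, in front of the baker. Origin at the centre of its underside.
- tong_rest: Bystander: white ceramic slab 130 x 110 x 12 mm on which the tongs lie. Origin at the centre of its underside.
- tongs: Bystander: steel serving tongs 225 mm long, lying on the slab along their x axis. Origin on the underside, near the middle.
- jam_jar: Bystander: glass jar, 64 mm in diameter, 75 mm high. Origin at the centre of its underside.
- bowl: Bystander: white bowl, 120 mm in diameter, 50 mm high. Origin at the centre of its underside.
- shaker: Bystander: steel shaker, 48 mm in diameter, 89 mm high. Origin at the centre of its underside.
- plate_stack: Bystander: stack of five white plates, 166 mm in diameter, 55 mm high. Origin at the centre of its underside.

How it is judged:
On the way:
1. the notches of the plate stand over the pins (horizontal distance between any of notch_a, notch_b and pin below 0.0045 m), for 0.1 s.
At the end, for the whole second after the job is handed in: Either notch is over the front pin (within 4.5 mm), and so the other over the back one, the plate is down at least 6.5 of its 8 mm travel and at rest, and the robot is clear (horizontal distance between any of notch_a, notch_b and pin below 0.0045 m and value of joint plate_seat above 0.0065 m and velocity of joint waffle_plate between -0.05 and 0.05 rad/s); the robot touches nothing.
It fails at once if the plate is lifted more than 5 mm above where it rode on the pins (value of joint plate_seat below -0.005 m).
It fails at once if something else on the counter is moved by more than 30 mm (distance of any of steel_cup, syrup_bottle, tong_rest, tongs, jam_jar, bowl, shaker, plate_stack from where it was at the start of the episode above 0.03 m).
It fails at once if a bottle, cup, jar or shaker is tipped over (angle between any of steel_cup, syrup_bottle, tong_rest, tongs, jam_jar, bowl, shaker, plate_stack's own z axis and vertical above 0.6 rad).
It also fails if it takes over 45 s, if anything falls off the work surface, if the arm or the gripper's body presses on something with over 40 N, if the wrist force passes 120 N, or if a joint passes its speed limit or range.

## Working session

There is one attempt and no reset: what is moved stays moved. The work goes in short steps, Python scripts to look and compute and a shell command to move; the robot and the scene stay as the last step left them, time stands still between calls to the robot, and variables do not carry over. Pictures are saved under pics/ and viewed, and the job is handed in when it is done.

```bash
mkdir -p pics
python3 - <<'E'
from workcell import bot
import cv2
print(bot.observe())
for n in ("top","side"):
    im=bot.grab_frame(n); cv2.imwrite(f"pics/{n}0.png",im[:,:,::-1])
    print(n,bot.camera_model(n))
    for t in ("notch_a","tab_a","pin","baker","plate_top"):
        try:
            for d in bot.silhouettes(n,t)[:3]: print(t,d["conf"],d["box"])
        except Exception as e: print(t,e)
E
```

```text
{'clock': 0.0, 'qpos': array([-1.25820906,  0.52202393, -0.03628562,  1.60000981,  0.02122658,
        1.02110122, -0.11281624]), 'qd': array([ 0.0011602 , -0.0006967 , -0.00120379,  0.00033559,  0.00125844,
       -0.00059338,  0.00059419]), 'joint_efforts': array([-1.48407522e-03, -9.27104545e+01,  1.97970517e+00, -3.69918001e+01,
        1.79836352e-02,  8.22145696e-03, -6.32537376e-05]), 'position': array([0.23340173, 0.57950536, 0.30331934]), 'tool_rot': array([-3.14044235e+00,  1.26332150e-04,  2.75875695e+00]), 'force': array([ 0.02474971, -0.30830766, -0.28734031]), 'moment': array([-0.07962342,  0.00247533, -0.00563219]), 'grip_width': 0.08539215956753511}
top {'fx': 438.02008088862414, 'fy': 438.02008088862414, 'cx': 319.7766709696673, 'cy': 240.62505050883937, 'R': array([[ 0.00199917, -0.99947886, -0.03221812],
       [-0.98726317,  0.00315269, -0.15906441],
       [ 0.15908309,  0.03212576, -0.98674237]]), 't': array([0.02610286, 0.52094976, 0.98949379])}
notch_a 0.78 [300.9, 232.8, 90.5, 88.2]
notch_a 0.67 [400.4, 269.1, 35.0, 34.2]
tab_a 0.81 [298.4, 231.3, 86.8, 91.4]
pin 0.95 [255.6, 235.4, 213.6, 112.9]
pin 0.17 [453.6, 302.7, 72.2, 84.0]
baker 0.71 [254.3, 235.8, 212.6, 109.7]
plate_top 0.65 [298.2, 232.1, 91.4, 85.8]
side {'fx': 464.78679511811805, 'fy': 464.78679511811805, 'cx': 324.41195098162325, 'cy': 237.61680768774264, 'R': array([[ 0.85077752, -0.52550528,  0.00467055],
       [-0.25944886, -0.42773565, -0.86586864],
       [ 0.4570163 ,  0.73544981, -0.50024962]]), 't': array([-0.42448144,  0.23280184,  0.92658985])}
notch_a 0.83 [321.1, 229.1, 80.9, 39.6]
tab_a 0.88 [320.6, 228.6, 83.3, 43.0]
pin 0.9 [318.0, 196.8, 136.0, 200.0]
pin 0.64 [322.4, 229.2, 80.8, 43.4]
baker 0.92 [318.2, 195.2, 132.5, 196.4]
plate_top 0.9 [320.6, 225.6, 80.9, 45.2]
```

Run:
```python
import cv2
a=cv2.imread("pics/top0.png"); 
cv2.imwrite("pics/top0z.png",cv2.resize(a[175:295,220:380],(800,600),interpolation=cv2.INTER_CUBIC))
b=cv2.imread("pics/side0.png"); cv2.imwrite("pics/side0z.png",cv2.resize(b[185:275,260:380],(800,600),interpolation=cv2.INTER_CUBIC))
```

```text
(no output)
```

View pics/top0.png

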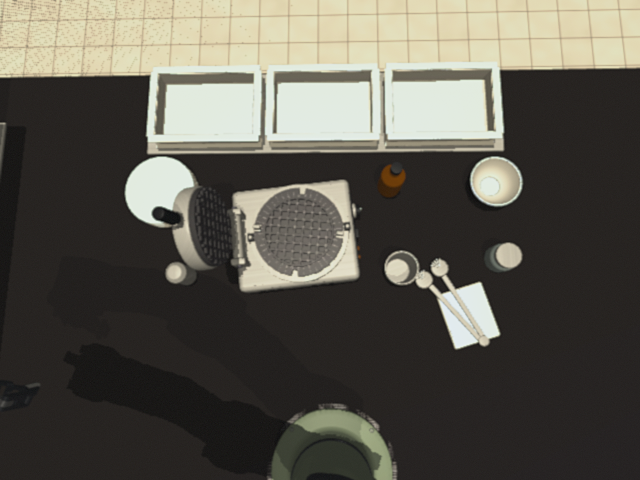

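View pics/side0.png

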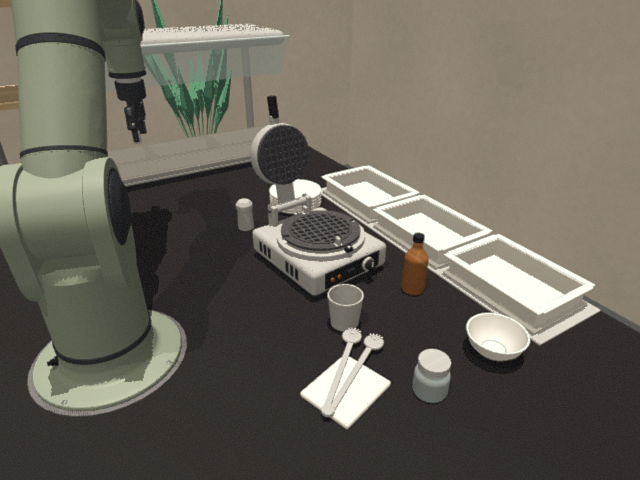

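```bash
sleep 1
```

```text
(no output)
```

View pics/top0z.png

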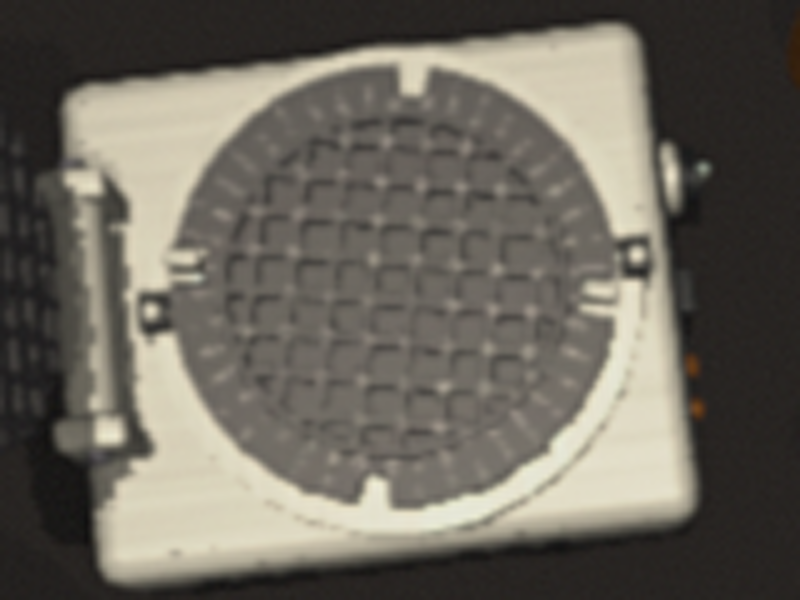

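View pics/side0z.png

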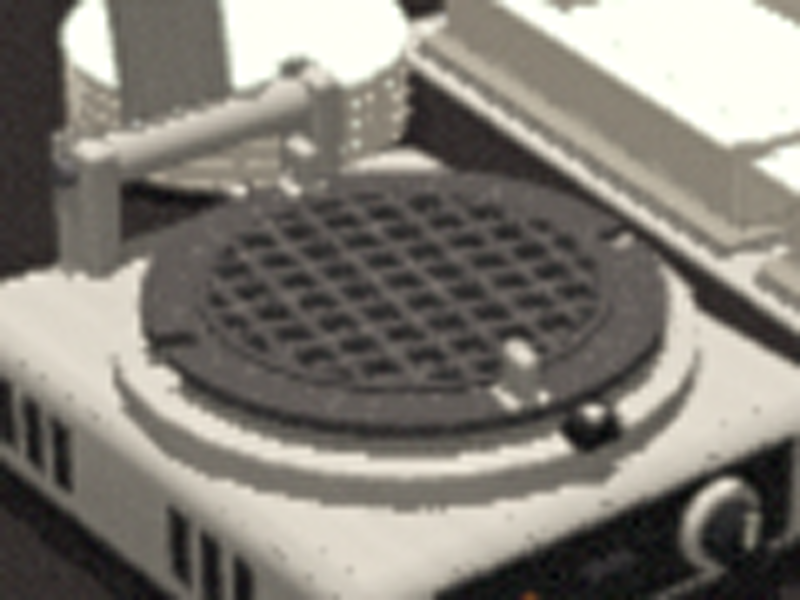

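```bash
cat > h.py <<'E'
import numpy as np
def ray(cm,u,v,z):
    R=np.array(cm["R"]);t=np.array(cm["t"])
    c=-R.T@t; d=R.T@np.array([(u-cm["cx"])/cm["fx"],(v-cm["cy"])/cm["fy"],1])
    return c+d*(z-c[2])/d[2]
def proj(cm,X):
    p=np.array(cm["R"])@X+np.array(cm["t"]); return np.array([cm["fx"]*p[0]/p[2]+cm["cx"],cm["fy"]*p[1]/p[2]+cm["cy"]])
E
python3 - <<'E'
from h import *
from workcell import bot
import cv2
cm=bot.camera_model("top")
f=lambda u,v,z:ray(cm,220+(u+.5)/5-.5,175+(v+.5)/5-.5,z)
P={}
for n,u,v,z in [("nTop",413,80,.104),("nBot",376,490,.104),("tBack",180,265,.124),("tFrontbase",600,295,.114),("blkF",635,250,.1),("blkB",153,307,.1)]:
    P[n]=f(u,v,z);print(n,P[n].round(4))
for a,b in (("nTop","nBot"),("tFrontbase","tBack"),("blkF","blkB")):
    d=P[a]-P[b];print(a,b,((P[a]+P[b])/2).round(4),np.hypot(*d[:2]).round(4),np.degrees(np.arctan2(d[1],d[0])).round(1))
# plate ellipse via silhouette
s=bot.silhouettes("top","plate_top")[0]
m=s["pixels"].astype(np.uint8)
c=max(cv2.findContours(m,0,2)[0],key=cv2.contourArea)
pts=np.array([ray(cm,*q[0],.104)[:2] for q in c],np.float32)
print(s["conf"],cv2.minEnclosingCircle(pts)); A=np.c_[2*pts,np.ones(len(pts))];x=np.linalg.lstsq(A,(pts**2).sum(1),rcond=None)[0];print(x[:2],np.sqrt(x[2]+x[0]**2+x[1]**2))
E
```

```text
nTop [0.6255 0.0637 0.104 ]
nBot [0.4402 0.0784 0.104 ]
tBack [0.5371 0.1636 0.124 ]
tFrontbase [ 0.5248 -0.02    0.114 ]
blkF [ 0.5476 -0.0359  0.1   ]
blkB [0.5226 0.1796 0.1   ]
nTop nBot [0.5328 0.071  0.104 ] 0.1858 -4.5
tFrontbase tBack [0.5309 0.0718 0.119 ] 0.184 -93.8
blkF blkB [0.5351 0.0719 0.1   ] 0.217 -83.4
0.65 ((0.5337627530097961, 0.07432528585195541), 0.10179194808006287)
[0.53296557 0.07282562] 0.09814355795640084
```

```bash
python3 -m crank '{"travel":[[0,0,5],[0,0,10],[0,0,15],[0,0,20],[2.5,-4.3,20],[5,-8.6,20],[7.5,-12.9,20],[10,-17.2,20]],"rot":[[0,0,0],[0,0,-4],[0,0,-10],[0,0,-16],[0,0,-22],[0,0,-28],[0,0,-34],[0,0,-40]]}' -1 20
```

```text
clock: 1.45
position: [0.3341, 0.4058, 0.5041]
tool_rot: [3.141, -0.0, 2.056]
force: [1.0, 1.6, 0.3]
grip_width: -0.0002
```

```bash
python3 -m crank '{"travel":[[1.5,-4.7,0],[3,-9.4,0],[4.5,-14.1,0],[6,-18.8,0],[8,-23.3,0],[10,-27.8,0],[12,-32.3,0],[14,-36.8,0]],"rot":[[0,0,-4],[0,0,-8],[0,0,-12],[0,0,-16],[0,0,-20],[0,0,-24],[0,0,-28],[0,0,-32]]}'
python3 - <<'E'
from workcell import bot
import cv2
print(bot.observe()["qpos"].round(2))
for n in ("wrist",):
    im=bot.grab_frame(n); cv2.imwrite(f"pics/{n}1.png",im[:,:,::-1])
E
```

```text
clock: 2.25
position: [0.4737, 0.0377, 0.5043]
tool_rot: [3.141, -0.001, 1.5]
force: [0.9, 1.3, -0.2]
grip_width: 0.0
[-0.69  0.11  0.55  1.69 -0.06  1.36 -0.2 ]
```

View pics/wrist1.png

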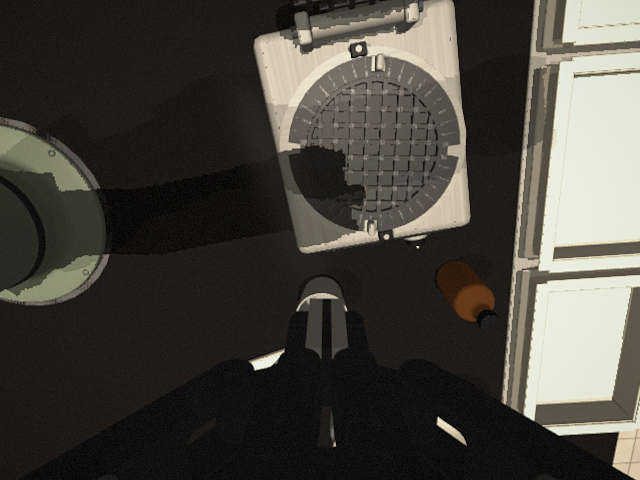

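Run:
```python
from workcell import bot
import cv2,pickle
pickle.dump(bot.camera_model("wrist"),open("cmw1.pkl","wb"))
a=cv2.imread("pics/wrist1.png"); 
cv2.imwrite("pics/w1z.png",cv2.resize(a[30:255,270:480],(746,600*4//3),interpolation=cv2.INTER_CUBIC)[:,:] if 0 else cv2.resize(a[30:255,260:490],None,fx=2.6,fy=2.6,interpolation=cv2.INTER_CUBIC))
```

```text
(no output)
```

View pics/w1z.png

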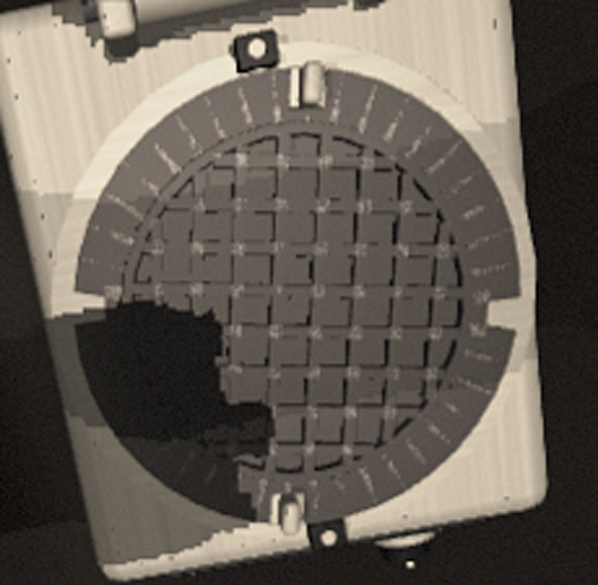

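Run:
```python
from h import *
import pickle
cm=pickle.load(open("cmw1.pkl","rb"))
P={}
for n,u,v,z in [("nR",502,313,.104),("nL",92,308,.104),("tB",315,72,.124),("tF",291,502,.124),("blkF",329,537,.1),("blkB",256,49,.1)]:
    P[n]=ray(cm,260+u/2.6,30+v/2.6,z);print(n,P[n].round(4))
for a,b in (("nR","nL"),("tF","tB"),("blkF","blkB")):
    d=P[a]-P[b];print(a,b,((P[a]+P[b])/2).round(4),np.hypot(*d[:2]).round(4),np.degrees(np.arctan2(d[1],d[0])).round(1))
```

```text
nR [0.6267 0.0551 0.104 ]
nL [0.4433 0.0728 0.104 ]
tB [0.5441 0.1589 0.124 ]
tF [ 0.5259 -0.0192  0.124 ]
blkF [ 0.5459 -0.0453  0.1   ]
blkB [0.5231 0.1724 0.1   ]
nR nL [0.535 0.064 0.104] 0.1843 -5.5
tF tB [0.535  0.0699 0.124 ] 0.179 -95.8
blkF blkB [0.5345 0.0636 0.1   ] 0.2189 -84.0
```

Run:
```python
from workcell import bot
import cv2,pickle
print(bot.observe()["position"],abs(bot.observe()["qd"]).max())
cm=bot.camera_model("wrist")
pickle.dump(cm,open("cmw1.pkl","wb"))
a=bot.grab_frame("wrist")[:,:,::-1]
print(abs(cm["t"]-bot.camera_model("wrist")["t"]).max())
cv2.imwrite("pics/w2z.png",cv2.resize(a[30:255,260:490],None,fx=2.6,fy=2.6,interpolation=cv2.INTER_CUBIC))
```

```text
[0.47550529 0.03063271 0.50449391] 0.1009668833297182
0.0014682791523325384
```

View pics/w2z.png

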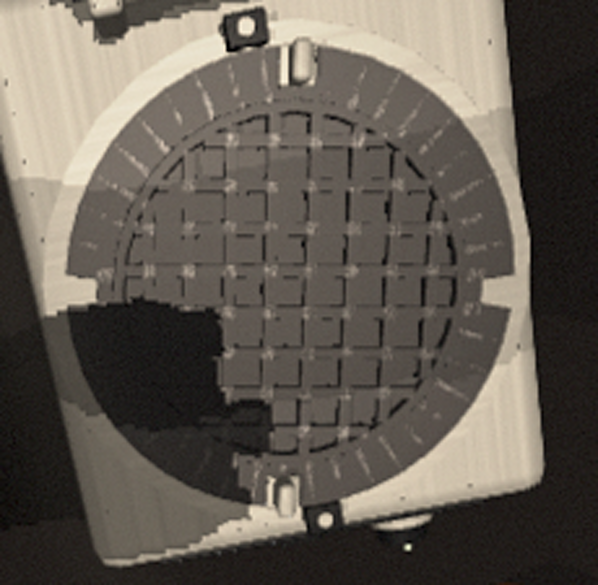

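Run:
```python
from h import *
import pickle
cm=pickle.load(open("cmw1.pkl","rb"))
P={}
for n,u,v,z in [("nR",497,291,.104),("nL",87,290,.104),("tB",302,50,.124),("tF",287,484,.124),("blkF",324,518,.1),("blkB",245,29,.1)]:
    P[n]=ray(cm,260+u/2.6,30+v/2.6,z);print(n,P[n].round(4))
for a,b in (("nR","nL"),("tF","tB"),("blkF","blkB")):
    d=P[a]-P[b];print(a,b,((P[a]+P[b])/2).round(4),np.hypot(*d[:2]).round(4),np.degrees(np.arctan2(d[1],d[0])).round(1))
```

```text
nR [0.6243 0.065  0.104 ]
nL [0.4419 0.0808 0.104 ]
tB [0.5393 0.1674 0.124 ]
tF [ 0.5245 -0.0106  0.124 ]
blkF [ 0.5438 -0.0355  0.1   ]
blkB [0.519  0.1804 0.1   ]
nR nL [0.5331 0.0729 0.104 ] 0.1831 -5.0
tF tB [0.5319 0.0784 0.124 ] 0.1786 -94.7
blkF blkB [0.5314 0.0725 0.1   ] 0.2173 -83.4
```

```bash
python3 -m crank '{"travel":[[4,-2.6,-2],[7.9,-5.3,-5],[7.9,-5.3,-10],[7.9,-5.3,-15],[7.9,-5.3,-20],[7.9,-5.3,-25],[7.9,-5.3,-29],[7.9,-5.3,-29]],"rot":[[0,0,0],[0,0,0],[0,0,0],[0,0,0],[0,0,0],[0,0,0],[0,0,0],[0,0,0]]}'
python3 - <<'E'
from workcell import bot
import cv2
o=bot.observe()
print(o["position"],o["tool_rot"],o["qpos"].round(2))
for n in ("side","wrist"):
    im=bot.grab_frame(n)[:,:,::-1]
    if n=="side": im=cv2.resize(im[170:290,260:420],(800,600),interpolation=cv2.INTER_CUBIC)
    cv2.imwrite(f"pics/{n}3.png",im)
E
```

```text
clock: 3.15
position: [0.5502, -0.0128, 0.2096]
tool_rot: [-3.134, 0.001, 1.503]
force: [-0.6, 0.8, 1.3]
grip_width: 0.0
[ 0.55023689 -0.01283801  0.20957828] [-3.13384882e+00  1.40495475e-03  1.50256156e+00] [-0.41  0.58  0.46  1.9  -0.36  0.76  0.19]
```

View pics/side3.png

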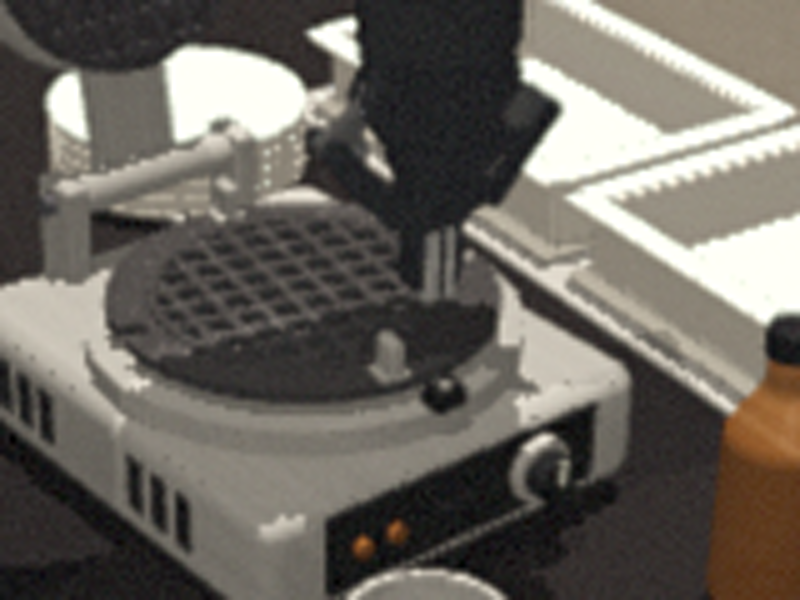

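View pics/wrist3.png

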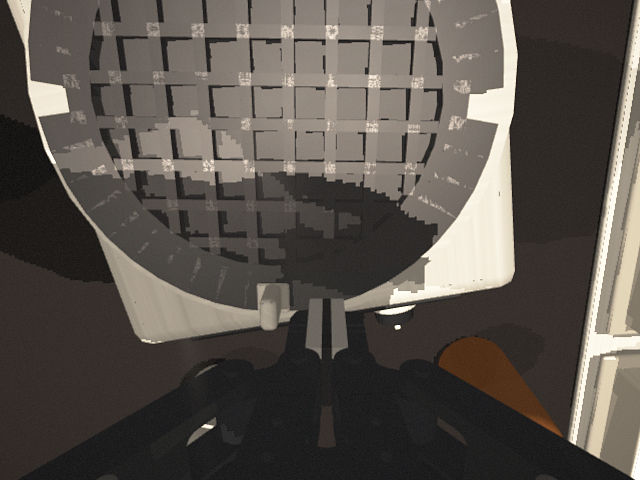

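```bash
python3 -m crank '{"travel":[[0,0,-1.5],[0,0,-3.1],[0,0,-3.1],[0,0,-3.1]],"rot":[[0,0,0],[0,0,0],[0,0,0],[0,0,0]]}'
python3 - <<'E'
from workcell import bot
o=bot.observe()
print(o["position"],o["tool_rot"],o["force"],abs(o["qd"]).max())
E
```

```text
clock: 3.65
position: [0.5534, -0.0132, 0.1851]
tool_rot: [3.139, -0.001, 1.502]
force: [-0.1, -1.2, 0.2]
grip_width: 0.0002
[ 0.55337475 -0.0131991   0.18505925] [ 3.13919685e+00 -5.98917313e-04  1.50219935e+00] [-0.13325196 -1.20033669  0.17392853] 0.005735717995640248
```

```bash
python3 -m crank '{"travel":[[0,-0.9,-0.1],[-0.5,-0.9,-0.1],[-0.9,-0.8,-0.1],[-0.9,-0.8,-0.1],[-0.9,-0.8,-0.1]],"rot":[[0,0,0],[0,0,0],[0,0,0],[0,0,0],[0,0,0]]}'
python3 - <<'E'
from workcell import bot
import cv2
o=bot.observe()
print(o["position"],o["tool_rot"],o["force"],abs(o["qd"]).max())
for n in ("wrist",):
    im=bot.grab_frame(n)[:,:,::-1]
    cv2.imwrite(f"pics/{n}4.png",im)
E
```

```text
clock: 4.15
position: [0.5435, -0.021, 0.1821]
tool_rot: [3.141, -0.0, 1.502]
force: [0.3, -0.4, 0.4]
grip_width: -0.0
[ 0.5434558  -0.0210234   0.18206152] [ 3.14148140e+00 -1.81746097e-04  1.50239942e+00] [ 0.33532976 -0.38904518  0.44738176] 0.0070774117513369645
```

View pics/wrist4.png

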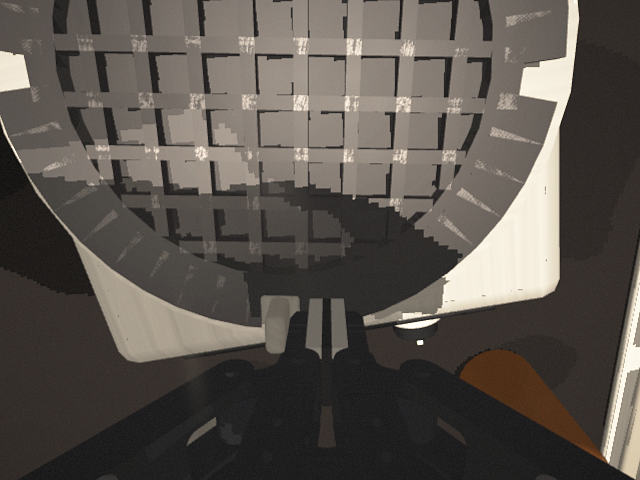

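```bash
cat > tab.py <<'E'
from h import *
import sys
def table(p0,yaw0,phis,d,ax=(0.532,0.072),th0=-94.7,r=0.092):
    for f in phis:
        t=np.radians(th0-f); rh=np.array([np.cos(t),np.sin(t)]);tt=np.array([-rh[1],rh[0]])
        P=np.array(ax)+r*rh+d*tt
        print(f,((P-p0)*100).round(1),round(th0-f+180-yaw0,1))
E
python3 -c "
from tab import *
table((.5435,-.021),86.1,[0,5,10,15,20,25,30,35,40,45,50,55,60,65,70],.017)"
```

```text
0 [-0.2 -0. ] -0.8
5 [-1.  -0.1] -5.8
10 [-1.8 -0. ] -10.8
15 [-2.7  0.1] -15.8
20 [-3.4  0.2] -20.8
25 [-4.2  0.5] -25.8
30 [-5.   0.8] -30.8
35 [-5.7  1.1] -35.8
40 [-6.4  1.6] -40.8
45 [-7.1  2.1] -45.8
50 [-7.7  2.6] -50.8
55 [-8.2  3.2] -55.8
60 [-8.7  3.8] -60.8
65 [-9.2  4.5] -65.8
70 [-9.6  5.2] -70.8
```

```bash
python3 -m crank '{"travel":[[-0.2,0,0],[-1.0,-0.1,0],[-1.8,0,0],[-2.7,0.1,0],[-3.4,0.2,0],[-4.2,0.5,0],[-5,0.8,0],[-5,0.8,0]],"rot":[[0,0,-0.8],[0,0,-5.8],[0,0,-10.8],[0,0,-15.8],[0,0,-20.8],[0,0,-25.8],[0,0,-30.8],[0,0,-30.8]]}'
python3 - <<'E'
from workcell import bot
import cv2
o=bot.observe()
print(o["position"],np.degrees(o["tool_rot"][2]) if 0 else o["tool_rot"],o["force"],abs(o["qd"]).max(),o["qpos"].round(2))
for n in ("wrist",):
    im=bot.grab_frame(n)[:,:,::-1]
    cv2.imwrite(f"pics/{n}5.png",im)
E
```

```text
clock: 5.0
position: [0.4929, -0.0128, 0.1818]
tool_rot: [-3.141, 0.0, 0.963]
force: [-0.9, 0.1, 0.4]
grip_width: -0.0001
[ 0.49287264 -0.01284822  0.18184016] [-3.14115701e+00  3.60294603e-04  9.62905449e-01] [-0.90691671  0.13964742  0.37367221] 0.08911907519640426 [-0.52  0.58  0.58  2.07 -0.53  0.64 -0.18]
```

View pics/wrist5.png

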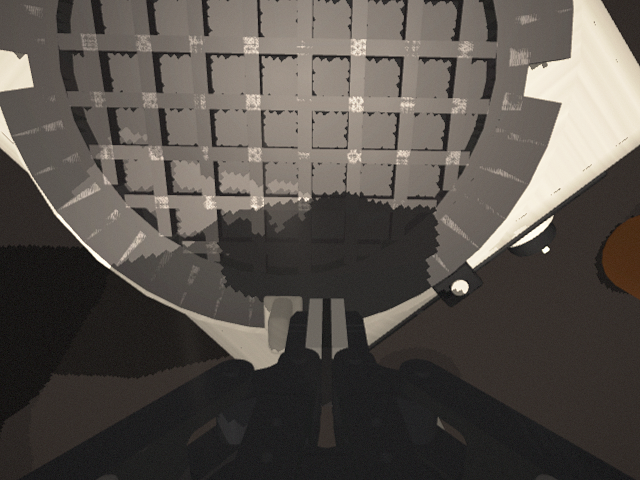

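```bash
python3 -m crank '{"travel":[[-0.7,0.3,0],[-1.4,0.8,0],[-2.1,1.3,0],[-2.7,1.8,0],[-3.2,2.4,0],[-3.7,3.0,0],[-4.2,3.7,0],[-4.4,4.1,0]],"rot":[[0,0,-5],[0,0,-10],[0,0,-15],[0,0,-20],[0,0,-25],[0,0,-30],[0,0,-35],[0,0,-38]]}';python3 -m crank '{"travel":[[0,0,0],[0,0,0]],"rot":[[0,0,0],[0,0,0]]}'
python3 - <<'E'
from workcell import bot
import cv2,pickle
o=bot.observe()
print(o["position"],o["tool_rot"],o["force"],abs(o["qd"]).max(),o["qpos"].round(2))
for n in ("wrist","top","side"):
    im=bot.grab_frame(n)[:,:,::-1]
    cv2.imwrite(f"pics/{n}6.png",im)
    pickle.dump(bot.camera_model(n),open(n+"6.pkl","wb"))
    if n=="top":cv2.imwrite("pics/top6z.png",cv2.resize(im[175:295,220:380],(800,600),interpolation=cv2.INTER_CUBIC))
    if n=="side":cv2.imwrite("pics/side6z.png",cv2.resize(im[185:275,260:380],(800,600),interpolation=cv2.INTER_CUBIC))
E
```

```text
clock: 5.85
position: [0.4496, 0.028, 0.1819]
tool_rot: [3.141, 0.0, 0.301]
force: [-0.8, -1.2, 0.3]
grip_width: -0.0001
clock: 6.05
position: [0.4498, 0.0276, 0.1819]
tool_rot: [3.141, -0.0, 0.305]
force: [0.3, -0.9, -0.0]
grip_width: 0.0
[0.4498433  0.02764015 0.18189962] [ 3.14144341e+00 -1.07267416e-04  3.04745853e-01] [ 0.27748481 -0.90188093 -0.04164067] 0.007861917820200329 [-0.76  0.59  0.78  2.18 -0.71  0.64 -0.74]
```

View pics/wrist6.png

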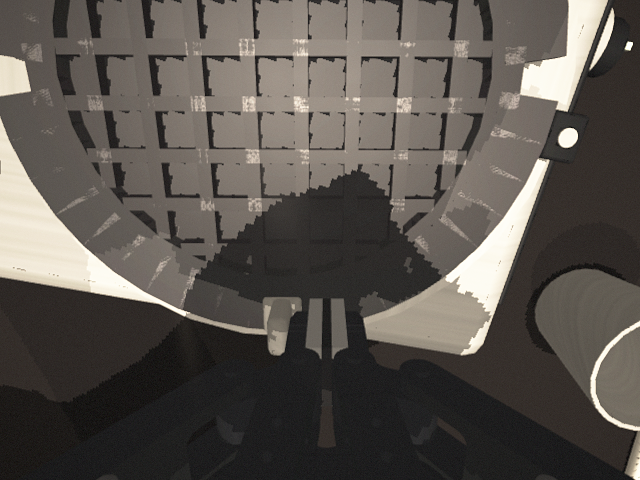

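View pics/top6z.png

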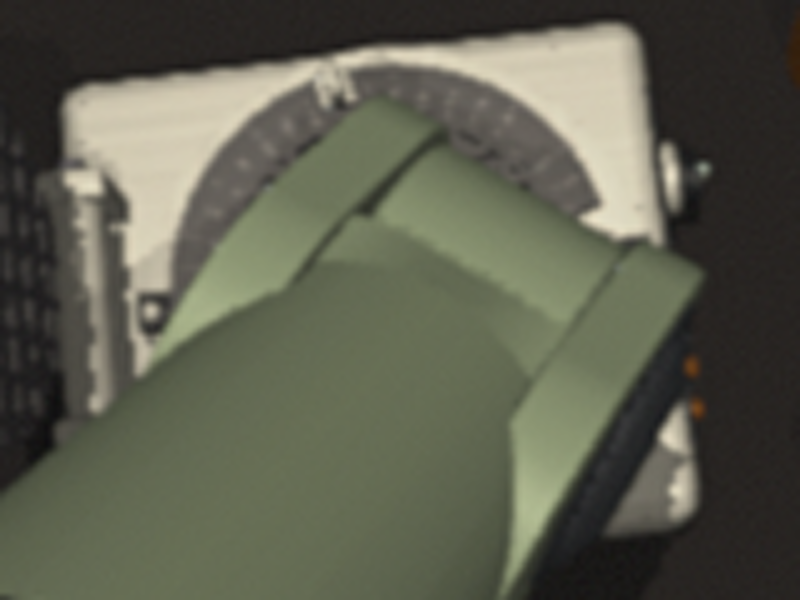

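View pics/side6z.png

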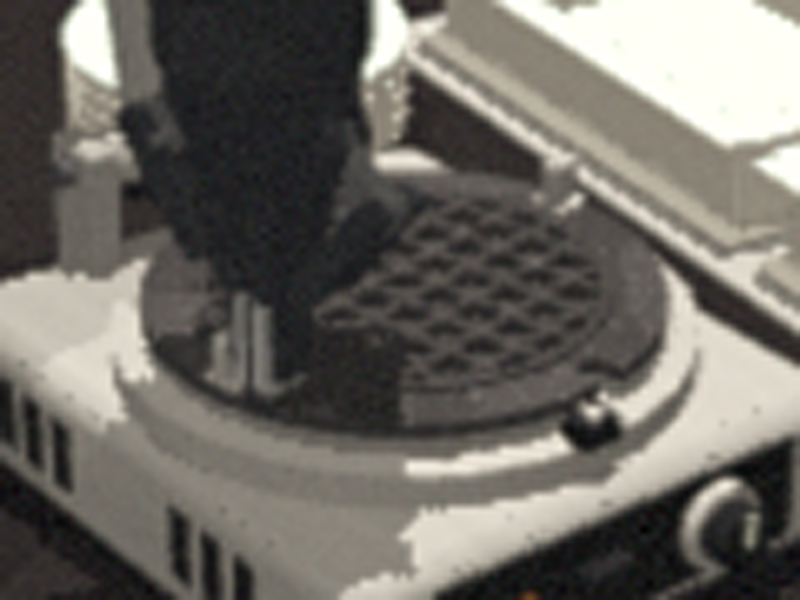

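Run:
```python
from h import *
import pickle
cm=pickle.load(open("wrist6.pkl","rb"))
ax=np.array([.532,.072])
for n,u,v,z in [("n outer",563,77,.104),("n inner",522,79,.104),("n inL",33,76,.104),("blk pinhole",568,138,.1),("tab",275,330,.124)]:
    p=ray(cm,u,v,z)[:2];d=p-ax;print(n,p.round(4),np.hypot(*d).round(4),np.degrees(np.arctan2(d[1],d[0])).round(2))
```

```text
n outer [ 0.5609 -0.0231] 0.0994 -73.1
n inner [ 0.5561 -0.0099] 0.0853 -73.6
n inL [0.5064 0.1524] 0.0844 107.68
blk pinhole [ 0.5435 -0.037 ] 0.1096 -83.98
tab [0.447 0.047] 0.0886 -163.62
```

```bash
python3 -m crank '{"travel":[[-0.15,0.3,0],[-0.3,0.7,0],[-0.5,1.0,0],[-0.6,1.3,0],[-0.6,1.3,0],[-0.6,1.3,0]],"rot":[[0,0,-2],[0,0,-4.5],[0,0,-7],[0,0,-9],[0,0,-9],[0,0,-9]]}'
cat > look.py <<'E'
from workcell import bot
import cv2,pickle,sys
k=sys.argv[1]
o=bot.observe()
print(o["position"],o["tool_rot"],o["force"],abs(o["qd"]).max())
cm=bot.camera_model("wrist")
im=bot.grab_frame("wrist")[:,:,::-1]
cv2.imwrite(f"pics/wrist{k}.png",im)
pickle.dump(cm,open(f"wrist{k}.pkl","wb"))
cv2.imwrite(f"pics/wrist{k}z.png",cv2.resize(im[20:170,440:640],None,fx=4,fy=4,interpolation=cv2.INTER_CUBIC))
E
python3 look.py 7
```

```text
clock: 6.8
position: [0.4436, 0.0406, 0.1819]
tool_rot: [-3.142, -0.0, 0.146]
force: [1.0, 0.1, 0.5]
grip_width: 0.0
[0.44357764 0.0405895  0.18190645] [-3.14156202e+00 -4.42844383e-05  1.45882964e-01] [0.96918952 0.13895232 0.47648853] 0.002500896616483377
```

View pics/wrist7z.png

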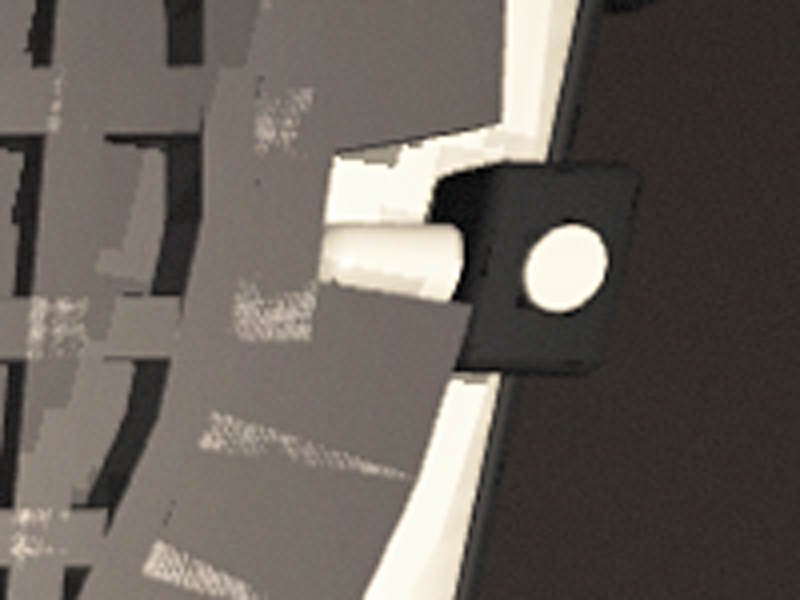

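Run:
```python
from h import *
import pickle
cm=pickle.load(open("wrist7.pkl","rb"))
ax=np.array([.532,.072])
for n,u,v,z in [("nUi",333,155,.104),("nUo",500,122,.104),("nLi",320,283,.104),("nLo",470,305,.104),("pinU",400,225,.0935),("pinUo",455,227,.0935),("pin end lo",448,301,.0935),("blockface c",568,268,.0935),("blkTL",487,168,.1),("blkTR",640,168,.1),("blkBR",595,372,.1),("blkBL",462,370,.1)]:
    p=ray(cm,440+(u+.5)/4-.5,20+(v+.5)/4-.5,z)[:2];d=p-ax;a=np.arctan2(d[1],d[0]);f=np.radians(-83.6);print(n,p.round(4),"r",np.hypot(*d).round(4),np.degrees(a).round(2),"lat mm",(1000*np.hypot(*d)*np.sin(a-f)).round(2))
```

```text
nUi [ 0.549  -0.0115] r 0.0852 -78.52 lat mm 7.54
nUo [ 0.5535 -0.0248] r 0.0991 -77.49 lat mm 10.56
nLi [ 0.5389 -0.0134] r 0.0857 -85.39 lat mm -2.68
nLo [ 0.539 -0.027] r 0.0992 -85.93 lat mm -4.04
pinU [ 0.546 -0.024] r 0.097 -81.68 lat mm 3.25
pinUo [ 0.5466 -0.0291] r 0.1021 -81.78 lat mm 3.24
pin end lo [ 0.5403 -0.0305] r 0.1028 -85.37 lat mm -3.18
blockface c [ 0.5447 -0.0406] r 0.1134 -83.57 lat mm 0.07
blkTL [ 0.5506 -0.0269] r 0.1007 -79.34 lat mm 7.48
blkTR [ 0.5526 -0.0403] r 0.1141 -79.62 lat mm 7.93
blkBR [ 0.5356 -0.0423] r 0.1144 -88.19 lat mm -9.15
blkBL [ 0.534  -0.0302] r 0.1022 -88.87 lat mm -9.38
```

```bash
python3 -m crank '{"travel":[[-0.05,0.15,0],[-0.1,0.29,0],[-0.1,0.29,0],[-0.1,0.29,0]],"rot":[[0,0,-1],[0,0,-1.9],[0,0,-1.9],[0,0,-1.9]]}'; python3 look.py 8
```

```text
clock: 7.25
position: [0.4425, 0.0437, 0.1819]
tool_rot: [3.142, -0.0, 0.111]
force: [0.9, -0.7, -0.4]
grip_width: -0.0001
[0.44250381 0.04370293 0.18189761] [ 3.14157535e+00 -7.35743747e-05  1.11398814e-01] [ 0.93049129 -0.6923661  -0.42739589] 0.0030921583889976546
```

View pics/wrist8z.png

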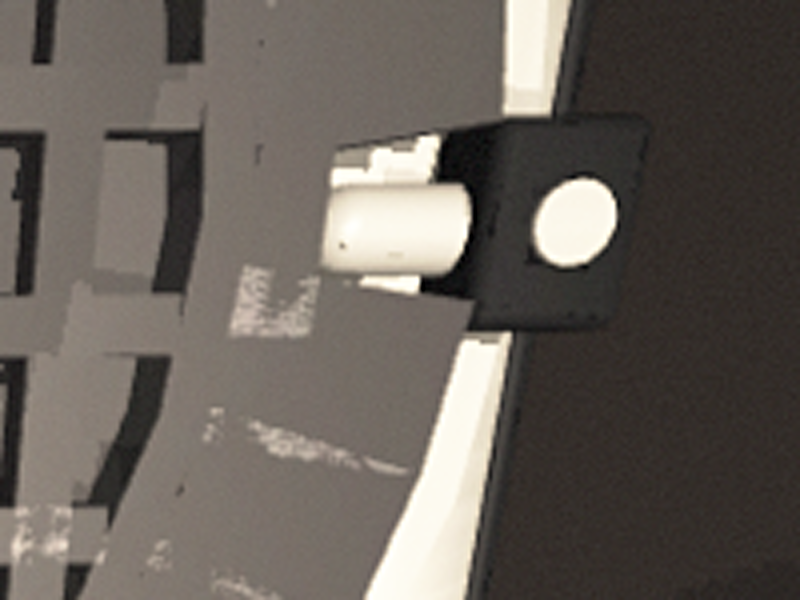

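Run:
```python
from h import *
import pickle
cm=pickle.load(open("wrist8.pkl","rb"))
ax=np.array([.532,.072])
for n,u,v,z in [("nUi",335,150,.104),("nUo",500,119,.104),("nLi",318,275,.104),("nLo",472,301,.104),("pinU",370,184,.0935),("pinUo",450,185,.0935),("pinL",370,274,.0935),("pin end lo",448,276,.0935),("blkTL",500,124,.1),("blkTR",648,122,.1),("blkBR",603,326,.1),("blkBL",472,328,.1)]:
    p=ray(cm,440+(u+.5)/4-.5,20+(v+.5)/4-.5,z)[:2];d=p-ax;a=np.arctan2(d[1],d[0]);f=np.radians(-83.6);print(n,p.round(4),"r",np.hypot(*d).round(4),np.degrees(a).round(2),"lat mm",(1000*np.hypot(*d)*np.sin(a-f)).round(2))
```

```text
nUi [ 0.5464 -0.0121] r 0.0853 -80.27 lat mm 4.95
nUo [ 0.5503 -0.0254] r 0.0991 -79.35 lat mm 7.33
nLi [ 0.5365 -0.0132] r 0.0854 -86.98 lat mm -5.03
nLo [ 0.5359 -0.0272] r 0.0993 -87.74 lat mm -7.18
pinU [ 0.5458 -0.0206] r 0.0937 -81.55 lat mm 3.35
pinUo [ 0.5465 -0.028 ] r 0.101 -81.75 lat mm 3.25
pinL [ 0.5382 -0.0228] r 0.095 -86.25 lat mm -4.39
pin end lo [ 0.5388 -0.0301] r 0.1023 -86.16 lat mm -4.57
blkTL [ 0.5507 -0.0276] r 0.1013 -79.37 lat mm 7.48
blkTR [ 0.5523 -0.0404] r 0.1142 -79.77 lat mm 7.63
blkBR [ 0.5355 -0.0418] r 0.1139 -88.22 lat mm -9.16
blkBL [ 0.5341 -0.0301] r 0.1021 -88.84 lat mm -9.32
```

```bash
python3 -m crank '{"travel":[[0.3,-1,0],[0.3,-1,0],[0.3,-1,3],[0.3,-1,3.5],[4,1,3.5],[8,2.5,3.5],[8.9,2.8,3.5],[8.9,2.8,3.5]],"rot":[[0,0,0],[0,0,0],[0,0,0],[0,0,0],[0,0,0],[0,0,0],[0,0,0],[0,0,0]]}'; python3 -m crank '{"travel":[[0,0,-2],[0,0,-3],[0,0,-3.2],[0,0,-3.2]],"rot":[[0,0,0],[0,0,0],[0,0,0],[0,0,0]]}'
python3 - <<'E'
from workcell import bot
import cv2
for n in ("side","wrist"):
    im=bot.grab_frame(n)[:,:,::-1]
    if n=="side": im=cv2.resize(im[165:285,250:410],(800,600),interpolation=cv2.INTER_CUBIC)
    cv2.imwrite(f"pics/{n}9.png",im)
E
```

```text
clock: 8.1
position: [0.5322, 0.0717, 0.2163]
tool_rot: [3.141, 0.0, 0.112]
force: [-0.7, -0.6, -0.3]
grip_width: 0.0
clock: 8.5
position: [0.5311, 0.0713, 0.185]
tool_rot: [-3.142, 0.0, 0.11]
force: [0.2, 1.3, 0.6]
grip_width: 0.0004
```

View pics/side9.png

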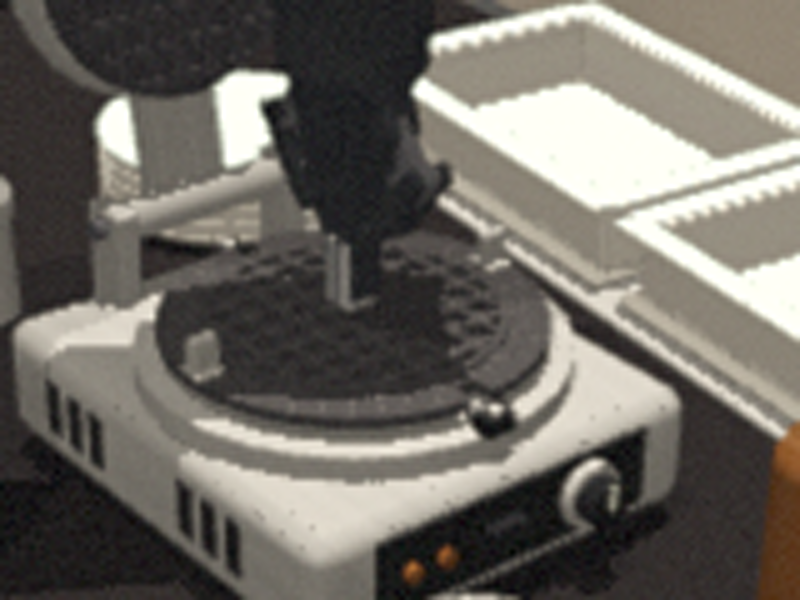

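View pics/wrist9.png

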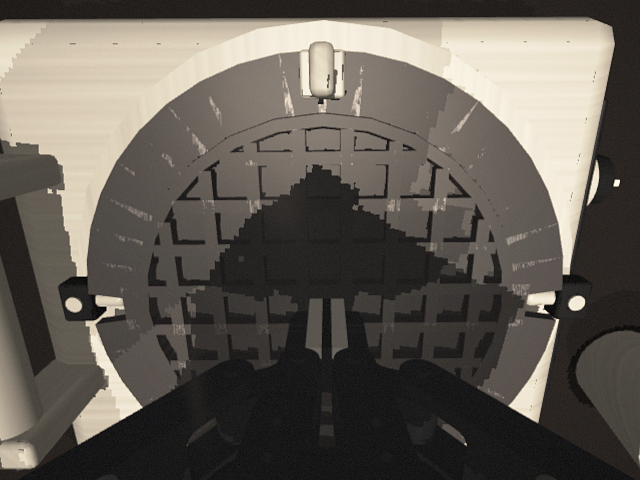

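```bash
python3 -m crank '{"travel":[[0,0,-0.3],[0,0,-0.5],[0,0,-0.7],[0,0,-0.9],[0,0,-0.9]],"rot":[[0,0,0],[0,0,0],[0,0,0],[0,0,0],[0,0,0]]}'; python3 -m crank '{"travel":[[0,0,-0.2],[0,0,-0.4],[0,0,-0.6],[0,0,-0.6]],"rot":[[0,0,0],[0,0,0],[0,0,0],[0,0,0]]}'
```

```text
clock: 9.1
position: [0.5315, 0.0717, 0.1758]
tool_rot: [-3.141, -0.0, 0.111]
force: [0.1, 0.9, -0.2]
grip_width: -0.0001
clock: 9.5
position: [0.5316, 0.0716, 0.1705]
tool_rot: [-3.141, -0.0, 0.111]
force: [-5.1, 1.3, 17.7]
grip_width: 0.0004
```

Run:
```python
from workcell import bot
import cv2
o=bot.observe();print(o["position"],o["force"])
for n in ("side","wrist"):
    im=bot.grab_frame(n)[:,:,::-1]
    if n=="side": im=cv2.resize(im[165:285,250:410],(800,600),interpolation=cv2.INTER_CUBIC)
    cv2.imwrite(f"pics/{n}10.png",im)
```

```text
[0.531559   0.07157816 0.17049676] [-5.0798178   1.2865218  17.68077615]
```

View pics/side10.png

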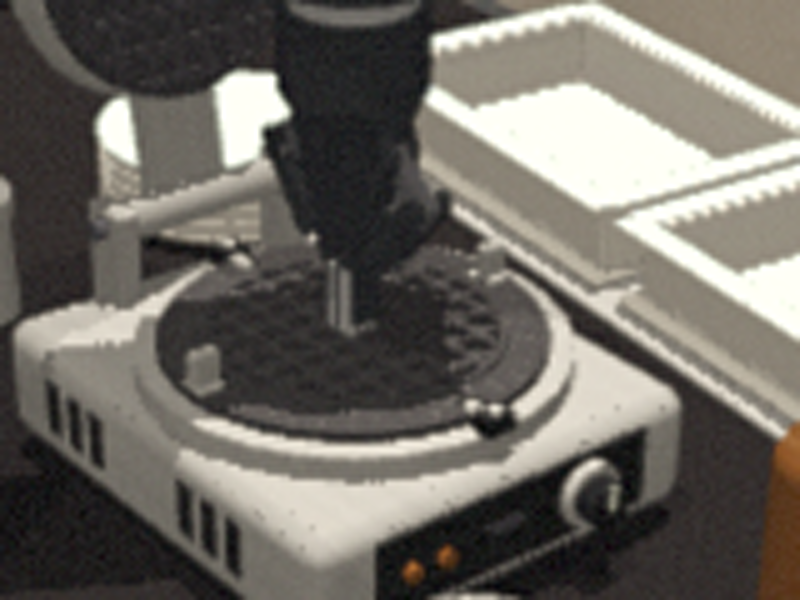

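View pics/wrist10.png

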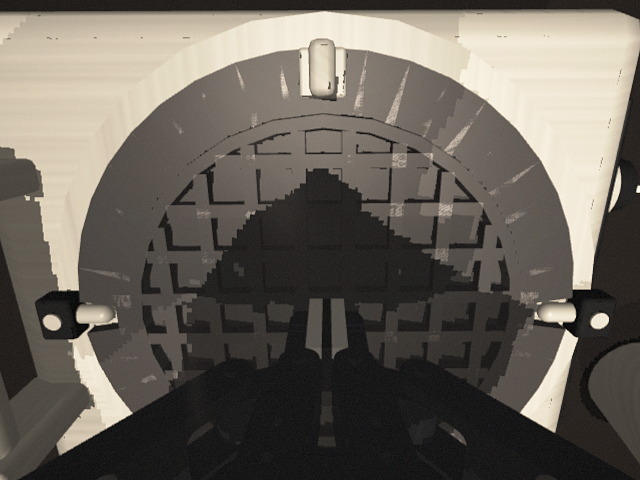

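```bash
python3 -m crank '{"travel":[[0,0,-0.2],[0,0,-0.3],[0,0,-0.3]],"rot":[[0,0,0],[0,0,0],[0,0,0]]}'
```

```text
clock: 9.9
position: [0.5318, 0.0714, 0.1699]
tool_rot: [-3.138, -0.002, 0.11]
force: [-23.2, 3.2, 79.5]
grip_width: -0.0001
```

Firmly bottomed (80 N with only 0.6 mm further travel). I'll raise straight up and check.

```bash
python3 -m crank '{"travel":[[0,0,0.3],[0,0,0.6],[0,0,2],[0,0,5],[0,0,10],[0,0,15],[0,0,15],[0,0,15]],"rot":[[0,0,0],[0,0,0],[0,0,0],[0,0,0],[0,0,0],[0,0,0],[0,0,0],[0,0,0]]}'
python3 - <<'E'
from workcell import bot
import cv2
o=bot.observe();print(o["position"],o["force"])
for n in ("side","wrist"):
    im=bot.grab_frame(n)[:,:,::-1]
    if n=="side":
        cv2.imwrite("pics/side11f.png",im); im=cv2.resize(im[165:285,250:410],(800,600),interpolation=cv2.INTER_CUBIC)
    cv2.imwrite(f"pics/{n}11.png",im)
E
```

```text
clock: 10.7
position: [0.5316, 0.0718, 0.318]
tool_rot: [-3.141, -0.002, 0.111]
force: [0.3, 0.6, -0.8]
grip_width: -0.0001
[0.53157055 0.07183561 0.31798584] [ 0.2552383   0.61168794 -0.75430398]
```

View pics/side11.png

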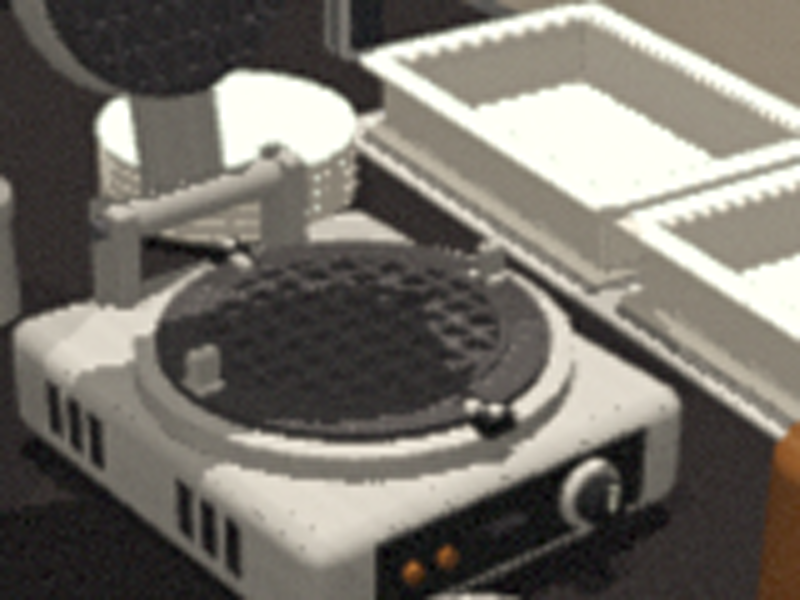

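View pics/wrist11.png

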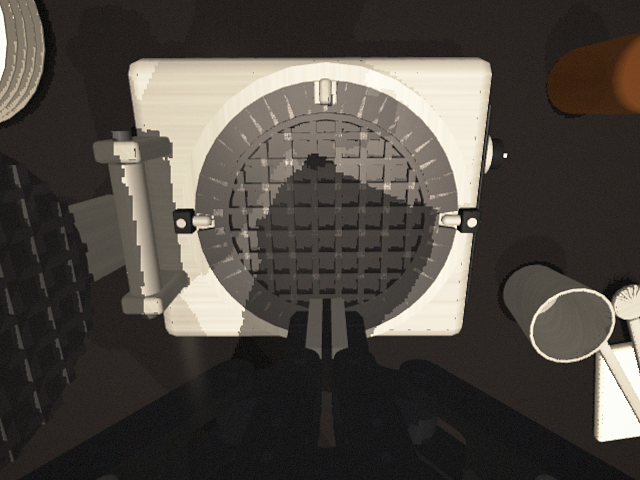

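View pics/side11f.png

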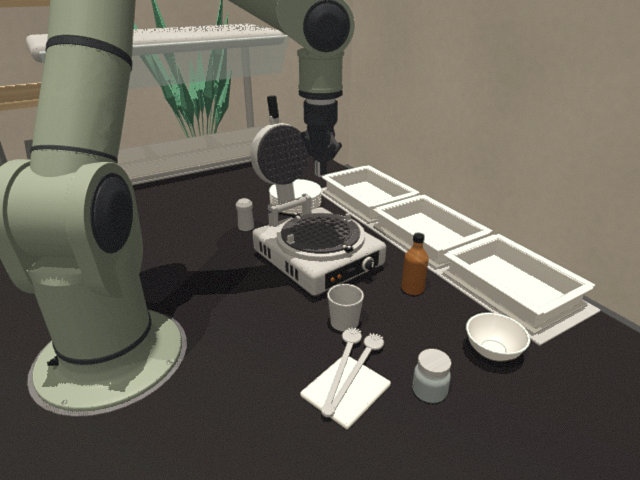

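```bash
python3 -c "
from workcell import bot
print(abs(bot.observe()['qd']).max()); print(bot.job_done())"
```

```text
0.012236598060471374
the job is handed in; nothing more can be done
None
```

The plate is turned into place and pressed home, and I handed the job in at about 11 s of the 45 s allowed. No verdict is reported back.

- **Turning:** I pushed the front finger tab about 79° clockwise with the shut fingertips. The last picture before pressing showed the notch about 0.6 mm off the front pin.
- **Pressing:** I pressed the plate's centre straight down until it stopped. The fingertips ended at about 97 mm, against 98 mm for a plate fully home. The last 0.6 mm of travel raised the wrist force from 18 N to 80 N. That was harder than needed but under the 120 N limit.
- **Final checks:** After lifting the hand clear, the side and wrist pictures showed both pins standing in their notches. The cup, bottle, tongs and other things stood where they were at the start, judged by eye. The force reading was back near zero.
- **One early mismatch:** My first wrist-camera fix on the plate's axis was about 7 mm off because the arm was still moving. A second picture, taken with the arm nearly still, agreed with the top camera to about 2 mm, and I used that one.

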